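Look at a test print through the hand microscope

TASK

Take the hand-held digital microscope out of its charging dock, hold it upright and steady for two seconds over the circled cross of the calibration card, with about 15 mm clear below its nose, to set the scale. Then carry it across to the build plate, clear of the standing test prints, and hold it the same way, upright and centred with about 15 mm clear, above the flat square coupon on the build plate, and finish there still holding it. Never let the microscope touch the card or any print, and do not bump the prints or the plate out of place.

Things in the scene. Friction and masses are not known exactly. Their poses are not given: they have to be found in the camera images.
- scope_center (a point): Centre of the hand-held microscope, half-way up (62.5 mm above its nose end): a round grey barrel 125 mm long with a black focus wheel round its middle, standing upright, nose down, in its dock. z points from nose to top. Grip the barrel above the wheel: 34 mm diameter, from 70 to 118 mm above the nose end.
- scope: The same microscope, 110 g; origin at the centre of its nose end, z up along the barrel. Diameters from the nose up: clear nose 32 mm (0 to 30 mm), body 34 mm (to 55), focus wheel 40 mm (55 to 70, does not turn), grip barrel 34 mm (70 to 118), cap 28 mm (to 125). Centre of mass near the wheel.
- scope_nose (a point): Centre of the microscope's nose end, its lowest point when upright; the gap to the viewed surface is measured from here.
- dock: Charging dock, fixed to the bench: black disc foot 84 mm diameter, 10 mm thick, with an upright cup of 48 mm outer and 38 mm inner diameter; cup floor 14 mm and rim 44 mm above the bench. The nose stands loosely in the cup. Origin on the bench at the cup's axis, z up.
- card: Calibration card, fixed to the bench: white rigid plastic, 86 by 54 mm, 3 mm thick, with black scale lines, a row of dots and a circled cross in the middle. Origin at the centre of its underside, x along its length, z up.
- card_mark (a point): Centre of the circled cross in the middle of the card, on the card's upper face (3 mm above the bench), z up.
- plate: Dark removable build plate lying loose on the bench: 220 by 220 mm, 4 mm thick, with a 70 mm wide pull tab on its -x edge. Origin at the centre of its underside, z up.
- coupon: Flat square test coupon, white plastic print, 40 by 40 mm, 6 mm thick, lying loose on the build plate, in one of the two places along the plate's +y side. Origin at the centre of its underside, z up.
- coupon_top (a point): Centre of the coupon's upper face, 6 mm above the build plate, z up.
- gear: White printed gear wheel, 46 mm diameter, 14 mm high at its hub, loose on the plate beside the coupon. Leave alone. Origin at the centre of its underside.
- tower: White printed tower, foot 44 by 34 mm, 32 by 22 mm above, 82 mm high, loose on the plate's -y side. Leave alone. Origin at the centre of its underside.
- stringing: White print with two round tapering posts 40 mm apart on a foot 60 by 30 mm, 70 mm high, loose on the plate's -y side. Leave alone. Origin at the centre of its underside.
- bridge: White printed bridge (two legs and a deck), 54 by 32 mm, 64 mm high, loose on the plate's -y side. Leave alone. Origin at the centre of its underside.
Things that resemble listed ones, but are neither listed nor needed, are in the scene too. Leave any red look-alike of the card alone.

How it is judged:
On the way:
1. the microscope is held upright and steady over the card's circled cross, nose about 15 mm above it, for two seconds (1.2 s are enough) (horizontal distance between scope_nose and card_mark below 0.008 m and z of scope_nose in the frame of card_mark between 0.007 and 0.023 m and angle between scope_center's own z axis and vertical below 0.12 rad and linear speed of scope below 0.02 m/s and angular speed of scope below 0.2 rad/s and contact force between scope and the fingers above 0.5 N), for 1.2 s.
At the end, for the whole second after the job is handed in: The fingers still hold the microscope, at rest and touching nothing else, nose within 8 mm sideways of the coupon's top centre and 7 to 23 mm above it, barrel within 0.12 rad of upright; no print nor the plate moved over 6 mm, no print tipped over 0.15 rad (horizontal distance between scope_nose and coupon_top below 0.008 m and z of scope_nose in the frame of coupon_top between 0.007 and 0.023 m and angle between scope_center's own z axis and vertical below 0.12 rad and linear speed of scope below 0.02 m/s and angular speed of scope below 0.2 rad/s and contact force between scope and the fingers above 0.5 N and contact force between scope and coupon below 0.1 N and contact force between scope and gear below 0.1 N and contact force between scope and tower below 0.1 N and contact force between scope and stringing below 0.1 N and contact force between scope and bridge below 0.1 N and contact force between scope and plate below 0.1 N and contact force between scope and card below 0.1 N and contact force between scope and dock below 0.1 N and not (distance of any of coupon, gear, tower, stringing, bridge, plate from where it was at the start of the episode above 0.006 m or angle between any of coupon, gear, tower, stringing, bridge's own z axis and vertical above 0.15 rad)); the arm keeps its last pose, push and grip.
It fails at once if the microscope touches the card or a print (contact force between scope and coupon above 0.3 N or contact force between scope and gear above 0.3 N or contact force between scope and tower above 0.3 N or contact force between scope and stringing above 0.3 N or contact force between scope and bridge above 0.3 N or contact force between scope and card above 0.3 N).
It fails at once if a print or the plate is moved by more than 6 mm or a print tipped (distance of any of coupon, gear, tower, stringing, bridge, plate from where it was at the start of the episode above 0.006 m or angle between any of coupon, gear, tower, stringing, bridge's own z axis and vertical above 0.15 rad).
It also fails if it takes over 58 s, if anything falls off the work surface, if the arm or the gripper's body presses on something with over 40 N, if the wrist force passes 120 N, or if a joint passes its speed limit or range.

ROBOT

A 6-joint arm with a two-finger parallel gripper is mounted at the origin on the work surface. World frame = base frame: x ahead of the robot, y to its left, z up, the work surface at z = 0. Lengths are in m, angles in rad, forces in N, time in s.
With the tool pointing down it reaches from about 0.4 to 0.825 m from the base axis. Payload 7 kg.
Tool frame: the origin (TCP) lies midway between the tips of the shut fingers; the grasp point (between the pads) lies arm.hold_point_z behind it (arm.hold_point_z is the distance from the TCP to the grasp point, in m); z points along the fingers, y is the line along which they close (so a half turn about z gives the same grasp; the last joint's range is limited). The gripper opens to 88 mm and grips with 3 to 60 N. Pads are 19 mm wide; open, the fingers measure 130 mm over their backs; the gripper's body (78 mm by 193 mm) begins 47 mm behind the grasp point.
Start: joints at [1.586, 0.359, 0.012, 0, -1.224, -0.288], TCP at [0.182, 0.65, 0.227] pointing down, gripper open.
Joint ranges: [-3.07, 3.07], [-1.43, 2.12], [-1.02, 1.25], [-3.03, 1.67], [-3.05, -0], [-3.03, 3.03]. Speed limits (rad/s): [2.39, 2.39, 3.01, 3.14, 3.14, 3.14].

INTERFACE

Orientations are given as [roll, pitch, yaw] about the fixed x, y, z axes, in that order (R = Rz(yaw) Ry(pitch) Rx(roll)).
In Python, from station import arm gives the robot as it stands.
- The arm moves only by the shell command python3 -m crank 'ROWS' [OPENING] [FORCE]. ROWS is JSON, a list that holds one entry, the list of rows, each a list of 4 numbers: the shift along the tool's x, y, z in units of 25 mm (1.0 is 25 mm), then the turn about the tool's z in units of 5 degrees (1.0 is 5 degrees). A call has 1 to 12 rows; each row is the pose to reach, as a shift and turn from the pose commanded when the call began, along the tool's axes at that moment; what a row does not reach only later rows make up. A row lasts 1/8 s, in which the tool goes at most 62.5 mm and 10.7 degrees, less where a joint would pass 70% of its speed; a pose out of reach is approached as far as the arm can. A call with a gripper value outside its range is refused whole. OPENING is the closure, from 0 (fully open) to 1 (shut), set as the call begins (- or left out, the last holds). The fingers move at their own pace and stop on an object; FORCE is the grip in N (left out, the last holds). Time passes only in rows, so rows that repeat a pose let the fingers close. It gives the time, the measured TCP pose, the force, the opening and the grip force at its end, in the units of the state.
- arm.get_state(): the state, without advancing time (a new reading comes with each control period).
- arm.grab_frame(name): name is "side" or "top"; returns (picture, depth): 384x512x3 uint8, red, green, blue; 384x512 float32, m along the optical axis (not along the pixel's ray), 0 where there is no reading.
- arm.get_calibration(name): a dict with "mtx" (3x3 intrinsics, pixels), "k1" (the pictures are not rectified: a ray, as slopes to the right and down, at radius r is drawn at 1 + k1 r^2 times it, then the intrinsics apply), "R" (3x3) and "t" (3): a world point X has camera coordinates R X + t. Camera axes: x right, y down, z forward; pixel columns grow to the right and rows downward; lengths in m; the calibration is good to about 2 mm. A picture is of the moment at which its call begins. get_calibration takes no time and is no camera call.
- arm.job_done(): hands the job in; it is judged then, once.
Trained networks look in the newest picture that a camera, given by its name, has taken for a name from the list of things; names that differ only in an ending like _2 or _b are one class to them, and where a whole thing is asked for, a point or a joint stands for the part that bears it (a point fixed in the world has none). Each returns a list of dicts, best first, with "score" (0 to 1); they miss things now and then, are a little off and sometimes report something else, mostly with a low value. They report only what shows in the picture. A call takes as long as a camera call. They do not tell look-alikes from the thing itself.
- arm.recognise(thing, camera): "extent" ([left, top, width, height] in pixels, round what is visible of it).
- arm.trace(thing, camera): "mask" (384x512 bool, what is visible of it) and "extent" ([left, top, width, height] in pixels, round what is visible of it).
The state is a dict: "t": time; "q": joint angles; "qd": joint speeds; "joint_efforts": joint torques, N m; "eef_pos": TCP position; "ee_rot": TCP orientation; "force": force on the tool from outside, world axes, zero at the start; "moment": the same for the moment, N m; "width": finger opening in m; "gripper_force": force on a finger pad.
Only numpy, scipy, OpenCV 4.12 (cv2) and the standard library are available. Lean on these libraries where they do the work, as an engineer would, in place of code of your own. Each camera call takes 0.05 s, during which the arm holds its last target. There are 200 camera calls.

## Working session

There is one attempt and no reset: what is moved stays moved. The work goes in short steps, Python scripts to look and compute and a shell command to move; the robot and the scene stay as the last step left them, time stands still between calls to the robot, and variables do not carry over. Pictures are saved under pics/ and viewed, at most 10 in all, crops included, and the job is handed in when it is done.

```bash
ls; mkdir -p pics; python3 - <<'E'
from station import arm
import cv2
s=arm.get_state(); print(s['t'],s['eef_pos'],s['ee_rot'],s['width'],arm.hold_point_z)
ims=[]
for n in('side','top'):
    im,d=arm.grab_frame(n); cv2.imwrite(f'pics/{n}0.png',im[:,:,::-1]); 
    c=arm.get_calibration(n); print(n,c)
    for th in('scope','dock','card','plate','coupon','gear','tower','stringing','bridge'):
        print(th,[(round(r['score'],2),[int(x) for x in r['extent']]) for r in arm.recognise(th,n)[:3]])
E
```

```text
pics
0.0 [0.18177733 0.64957155 0.22562028] [ 3.13992860e+00 -1.94674235e-04 -2.72905476e-01] 0.08781312910697164 0.0188
side {'mtx': array([[348.86679646,   0.        , 254.4877915 ],
       [  0.        , 348.86679646, 194.48763752],
       [  0.        ,   0.        ,   1.        ]]), 'k1': -0.001574413670316172, 'R': array([[ 0.91526414, -0.40244786, -0.01809093],
       [-0.25933453, -0.55423566, -0.79092884],
       [ 0.30828098,  0.72860041, -0.61164065]]), 't': array([-0.47859966,  0.19278131,  0.76357004])}
scope [(0.79, [315, 285, 29, 48]), (0.59, [256, 229, 33, 31])]
dock []
card [(0.91, [251, 233, 34, 23]), (0.9, [316, 239, 34, 30]), (0.84, [190, 243, 44, 34])]
plate [(0.66, [195, 158, 84, 46])]
coupon [(0.58, [245, 161, 11, 4])]
gear [(0.41, [213, 161, 13, 7]), (0.18, [252, 232, 35, 25])]
tower [(0.91, [257, 161, 16, 30])]
stringing [(0.61, [232, 171, 20, 22])]
bridge [(0.75, [202, 168, 22, 27])]
top {'mtx': array([[361.62064933,   0.        , 254.90883049],
       [  0.        , 361.62064933, 187.22693787],
       [  0.        ,   0.        ,   1.        ]]), 'k1': 0.03208671091228729, 'R': array([[-0.01916386, -0.99976122,  0.01049979],
       [-0.98766632,  0.0172977 , -0.15561501],
       [ 0.15539623, -0.01335247, -0.98776198]]), 't': array([-0.02953644,  0.51748095,  0.80992204])}
scope [(0.78, [387, 173, 36, 24])]
dock [(0.68, [372, 176, 34, 35]), (0.45, [182, 145, 25, 24])]
card [(0.95, [298, 127, 37, 35]), (0.81, [270, 169, 32, 38]), (0.76, [265, 228, 40, 45])]
plate [(0.85, [108, 125, 112, 111])]
coupon [(0.7, [137, 141, 18, 19])]
gear [(0.6, [118, 179, 16, 20]), (0.47, [183, 143, 24, 23])]
tower [(0.74, [183, 144, 22, 23])]
stringing [(0.51, [176, 175, 22, 24])]
bridge [(0.96, [163, 198, 25, 27])]
```

```bash
python3 - <<'E'
import cv2
a=cv2.imread('pics/top0.png')[100:290,90:450]; cv2.imwrite('pics/top0c.png',cv2.resize(a,None,fx=2.2,fy=2.2,interpolation=cv2.INTER_CUBIC))
a=cv2.imread('pics/side0.png')[100:384,150:430]; cv2.imwrite('pics/side0c.png',cv2.resize(a,None,fx=2.1,fy=2.1,interpolation=cv2.INTER_CUBIC))
E
```

```text
(no output)
```

View pics/top0c.png

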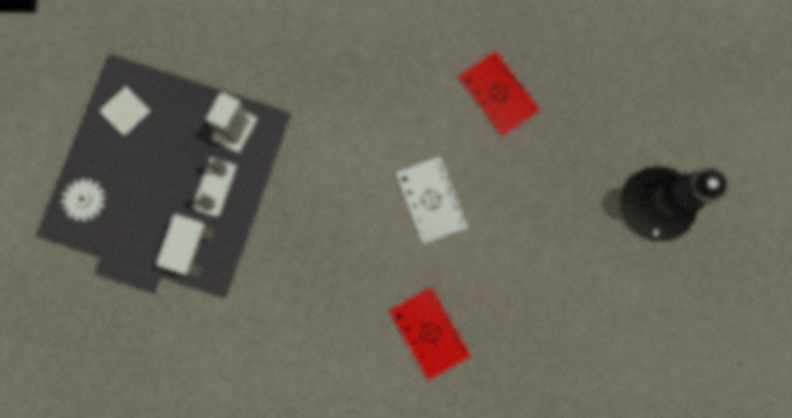

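View pics/side0c.png

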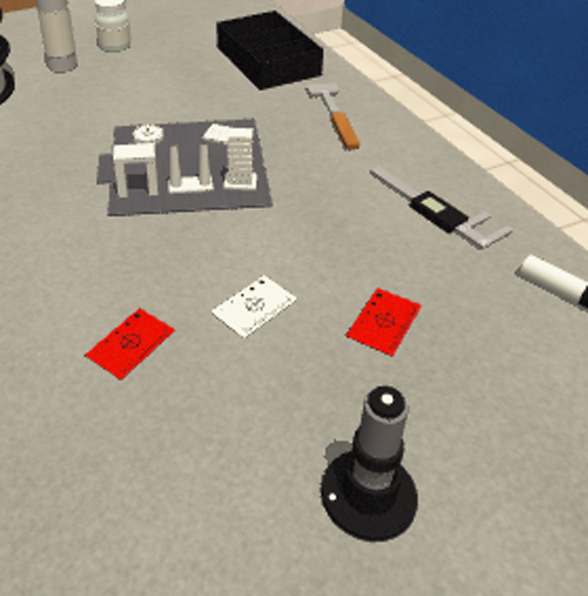

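The top view shows the white card's cross at about pixel (286,191), with the two red look-alikes beside it. The scope cap is at (413,184), the coupon at (147,150), the gear at (128,191), and the tall prints on the plate's right side. Next I'll convert these to world positions.

```bash
cat > h.py <<'E'
from station import arm
import numpy as np, cv2
def ray(n,uv):
    c=arm.get_calibration(n); K=c['mtx']
    p=cv2.undistortPoints(np.array([[uv]],float),K,np.array([c['k1'],0,0,0]))[0,0]
    return -c['R'].T@c['t'], c['R'].T@np.array([p[0],p[1],1])
def onz(n,uv,z):
    o,d=ray(n,uv); return o+d*(z-o[2])/d[2]
def proj(n,X):
    c=arm.get_calibration(n)
    return cv2.projectPoints(np.array([X],float),cv2.Rodrigues(c['R'])[0],c['t'],c['mtx'],np.array([c['k1'],0,0,0]))[0][0,0]
def cen(m):
    ys,xs=np.nonzero(m); return np.array([xs.mean(),ys.mean()])
E
python3 - <<'E'
from h import *
np.set_printoptions(precision=4,suppress=True)
for n in('top','side'):
    im,d=arm.grab_frame(n); hsv=cv2.cvtColor(im,cv2.COLOR_RGB2HSV)
    for th,z in(('card',.003),('coupon',.01),('plate',.004),('gear',.01),('scope',.1),('tower',.086),('bridge',.068),('stringing',.074),('dock',.01)):
        for r in arm.trace(th,n)[:3]:
            m=r['mask']; 
            if m.sum()<10: continue
            rect=cv2.minAreaRect(np.argwhere(m)[:,::-1].astype(np.float32))
            dd=d[m]; dd=dd[dd>0]
            print(n,th,round(r['score'],2),cen(m),'rect',np.round(rect[0],1),onz(n,rect[0],z),'cen',onz(n,cen(m),z),'sat',int(np.median(hsv[m][:,1])))
print('cap top',onz('top',(413.4,183.6),.139),'side',onz('side',(387/2.1+150,399/2.1+100),.139))
print('dockfoot top',onz('top',(90+659/2.2,100+203/2.2),.01))
E
```

```text
top card 0.87 [285.2302 191.0344] rect [285.4 191. ] [ 0.512  -0.1141  0.003 ] cen [ 0.512  -0.1138  0.003 ] sat 15
top card 0.69 [316.4466 142.6458] rect [316.2 142.7] [ 0.633  -0.1953  0.003 ] cen [ 0.6332 -0.196   0.003 ] sat 212
top card 0.65 [284.4114 251.3519] rect [284.4 251.4] [ 0.3663 -0.107   0.003 ] cen [ 0.3664 -0.1071  0.003 ] sat 230
top coupon 0.51 [146.0925 150.2731] rect [146.  150.5] [0.6179 0.2269 0.01  ] cen [0.6184 0.2267 0.01  ] sat 21
top coupon 0.34 [186.9741 184.2265] rect [186.9 184.3] [0.5318 0.1259 0.01  ] cen [0.532  0.1257 0.01  ] sat 19
top plate 0.79 [162.9654 181.215 ] rect [163.4 182.6] [0.538  0.1843 0.004 ] cen [0.5415 0.1854 0.004 ] sat 13
top gear 0.74 [127.7432 191.1518] rect [127.8 191.3] [0.5172 0.2678 0.01  ] cen [0.5175 0.2679 0.01  ] sat 14
top scope 0.69 [402.6509 187.5247] rect [402.9 187.7] [ 0.5008 -0.3613  0.1   ] cen [ 0.5012 -0.3608  0.1   ] sat 29
top tower 0.83 [193.7132 155.3401] rect [193.7 155.1] [0.5853 0.0979 0.086 ] cen [0.5847 0.0979 0.086 ] sat 21
top tower 0.45 [403.3312 186.7032] rect [403.1 186.8] [ 0.5049 -0.3678  0.086
[... 1644 characters left out ...]
 ] sat 36
side bridge 0.68 [213.097  177.9264] rect [213.9 179.5] [0.4535 0.1116 0.068 ] cen [0.4539 0.1197 0.068 ] sat 34
side bridge 0.24 [270.2162 245.495 ] rect [270.2 245.3] [ 0.4852 -0.1722  0.068 ] cen [ 0.485  -0.1728  0.068 ] sat 14
side stringing 0.85 [240.7812 182.7   ] rect [240.5 180.5] [0.514  0.0688 0.074 ] cen [0.5109 0.0592 0.074 ] sat 35
side stringing 0.23 [270.5841 245.338 ] rect [270.7 245.2] [ 0.4836 -0.1777  0.074 ] cen [ 0.4833 -0.1779  0.074 ] sat 14
side dock 0.87 [325.1164 338.6083] rect [324.9 337.4] [ 0.5    -0.3733  0.01  ] cen [ 0.4991 -0.3755  0.01  ] sat 29
cap top [ 0.5032 -0.367   0.139 ] side [ 0.5058 -0.3673  0.139 ]
dockfoot top [ 0.5035 -0.3665  0.01  ]
```

```bash
cat >> h.py <<'E'
from scipy.spatial.transform import Rotation as Ro
def units(*P):
    s=arm.get_state(); R=Ro.from_euler('xyz',s['ee_rot']).as_matrix()
    print('t',s['t'],'tcp',np.round(s['eef_pos'],4),'rpy',np.round(s['ee_rot'],3))
    for p in P: print(p,'->',np.round(R.T@(np.array(p)-s['eef_pos'])/.025,2))
E
python3 -c "
from h import *
units((.42,.42,.227),(.53,.15,.227),(.56,-.1,.227),(.504,-.367,.227))"
```

```text
t 2.0 tcp [0.1819 0.65   0.2265] rpy [ 3.142 -0.    -0.273]
(0.42, 0.42, 0.227) -> [11.65  6.29 -0.02]
(0.53, 0.15, 0.227) -> [18.8  15.51 -0.02]
(0.56, -0.1, 0.227) -> [ 2.265e+01  2.482e+01 -2.000e-02]
(0.504, -0.367, 0.227) -> [ 2.337e+01  3.570e+01 -1.000e-02]
```

```bash
python3 -m crank '[[[2,1,0,0],[4,2.1,0,0],[6,3.2,0,0],[8,4.3,0,0],[10,5.4,0,0],[11.6,6.5,0,0],[13,8.3,0,0],[14.5,10.1,0,0],[16,11.9,0,0],[17.4,13.7,0,0],[18.8,15.5,0,0],[18.8,15.5,0,0]]]' 0
python3 -c "
from h import *
units((.56,-.1,.227),(.504,-.367,.227))"
```

```text
t: 3.5
eef_pos: [0.5309, 0.1469, 0.2266]
ee_rot: [3.141, -0.0, -0.277]
force: [-0.2, 0.5, 0.4]
width: 0.0876
gripper_force: 0.0
t 3.5 tcp [0.5309 0.1469 0.2266] rpy [ 3.141 -0.    -0.277]
(0.56, -0.1, 0.227) -> [ 3.82  9.18 -0.01]
(0.504, -0.367, 0.227) -> [ 4.590e+00  2.007e+01 -1.000e-02]
```

```bash
python3 -m crank '[[[1,2.2,0,0],[1.9,4.5,0,0],[2.9,6.8,0,0],[3.8,9.1,0,0],[4.1,11.4,0,0],[4.3,13.7,0,0],[4.4,16,0,0],[4.5,18,0,0],[4.6,20,0,0],[4.6,20,0,0],[4.6,20,0,0]]]' 0
python3 - <<'E'
from h import *
for n in('top','side'):
    im,d=arm.grab_frame(n); cv2.imwrite(f'pics/{n}1.png',im[:,:,::-1])
a=cv2.imread('pics/side1.png')[190:384,220:450]; b=cv2.imread('pics/top1.png')[100:294,320:512]
cv2.imwrite('pics/m1.png',cv2.resize(np.hstack([a,b]),None,fx=1.8,fy=1.8,interpolation=cv2.INTER_CUBIC))
units((.504,-.367,.09))
E
```

```text
t: 4.88
eef_pos: [0.5063, -0.3619, 0.2264]
ee_rot: [-3.141, 0.0, -0.273]
force: [-0.7, -0.3, 0.2]
width: 0.0876
gripper_force: 0.0
t 4.975 tcp [ 0.5066 -0.3612  0.2267] rpy [-3.141 -0.    -0.272]
(0.504, -0.367, 0.09) -> [-0.04  0.25  5.47]
```

View pics/m1.png

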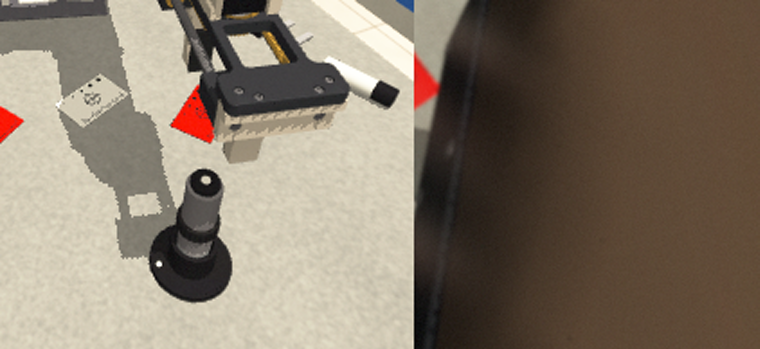

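The top camera is blocked by the arm. The side view shows the fingers and gripper above the dock, with the cap at about pixel (334,290). I'll check the projected TCP against this picture.

```bash
python3 - <<'E'
from h import *
s=arm.get_state();p=s['eef_pos']; R=Ro.from_euler('xyz',s['ee_rot']).as_matrix()
for q in (p,p+R@[0,.044,0],p-R@[0,.044,0],p-np.array([0,0,.088])):
    u=proj('side',q); print(np.round(q,3),np.round(u,1),'in view',np.round((u-[220,190])*1.8))
E
```

```text
[ 0.507 -0.361  0.227] [339.6 249.9] in view [215. 108.]
[ 0.495 -0.404  0.227] [350.2 273. ] in view [234. 149.]
[ 0.518 -0.319  0.227] [330.3 229.7] in view [199.  71.]
[ 0.507 -0.361  0.139] [332.6 287.2] in view [203. 175.]
```

```bash
python3 -m crank '[[[0,0.2,1.2,0],[0,0.25,2.4,0],[0,0.25,3.5,0],[0,0.25,4.5,0],[0,0.25,5.2,0],[0,0.25,5.45,0],[0,0.25,5.45,0],[0,0.25,5.45,0]]]' 0
python3 -m crank '[[[0,0,0,0],[0,0,0,0],[0,0,0,0],[0,0,0,0],[0,0,0,0],[0,0,0,0],[0,0,0,0],[0,0,0,0]]]' 1 20
```

```text
t: 5.98
eef_pos: [0.5051, -0.3685, 0.0913]
ee_rot: [3.141, -0.002, -0.273]
force: [0.7, -1.0, -0.2]
width: 0.0878
gripper_force: 0.0
t: 6.98
eef_pos: [0.5044, -0.3683, 0.0903]
ee_rot: [3.142, 0.0, -0.273]
force: [1.0, -1.2, -0.4]
width: 0.0338
gripper_force: 20.0
```

```bash
python3 -m crank '[[[0,0,-0.6,0],[0,0,-1.4,0],[0,0,-2.4,0],[0,0,-3.2,0],[0,0,-3.6,0],[0,0,-3.6,0],[0,0,-3.6,0]]]'
python3 - <<'E'
from h import *
im,d=arm.grab_frame('side'); cv2.imwrite('pics/side2.png',im[:,:,::-1])
cv2.imwrite('pics/side2c.png',cv2.resize(im[170:384,230:450,::-1],None,fx=2.6,fy=2.6,interpolation=cv2.INTER_CUBIC))
s=arm.get_state(); p=s['eef_pos']; R=Ro.from_euler('xyz',s['ee_rot']).as_matrix()
for k in(-.055,.076): u=proj('side',p+R@[0,0,k]); print(u,(u-[230,170])*2.6)
units((.512,-.115,.18),(.512,-.115,.094))
E
```

```text
t: 7.85
eef_pos: [0.504, -0.368, 0.1795]
ee_rot: [-3.141, 0.001, -0.273]
force: [0.0, 1.1, -0.3]
width: 0.0335
gripper_force: 20.0
[341.52762591 249.9700587 ] [289.97182738 207.92215262]
[330.93275729 303.8998398 ] [262.42516894 348.13958347]
t 7.9 tcp [ 0.504  -0.368   0.1794] rpy [-3.141e+00  2.000e-03 -2.730e-01]
(0.512, -0.115, 0.18) -> [-2.42 -9.83 -0.02]
(0.512, -0.115, 0.094) -> [-2.41 -9.83  3.42]
```

View pics/side2c.png

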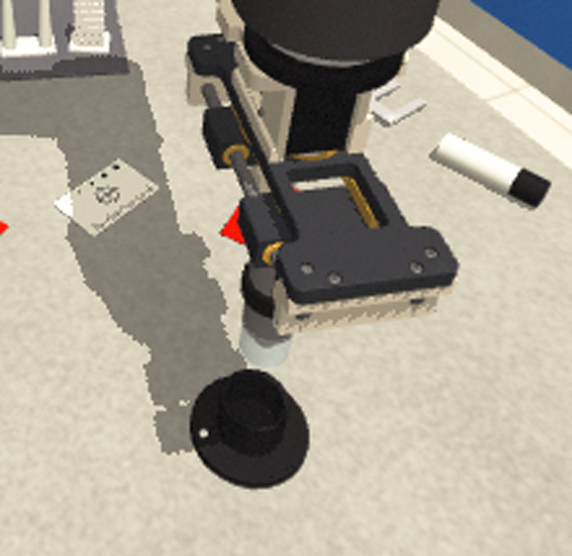

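The scope is in the grip and the dock is empty. The nose's lower edge shows at about crop (265,362), where the grip model puts it. Next I'll move over the card.

```bash
python3 -m crank '[[[-0.4,-1.4,0,0],[-0.8,-3.2,0,0],[-1.3,-5.2,0,0],[-1.8,-7.2,0,0],[-2.2,-8.8,0,0],[-2.4,-9.8,0,0],[-2.4,-9.8,0.8,0],[-2.4,-9.8,1.6,0],[-2.4,-9.8,2.4,0],[-2.4,-9.8,2.4,0],[-2.4,-9.8,2.4,0]]]'
python3 - <<'E'
from h import *
im,d=arm.grab_frame('side'); cv2.imwrite('pics/side3.png',im[:,:,::-1])
cv2.imwrite('pics/side3c.png',cv2.resize(im[190:290,210:340,::-1],None,fx=6,fy=6,interpolation=cv2.INTER_CUBIC))
s=arm.get_state(); p=s['eef_pos']; R=Ro.from_euler('xyz',s['ee_rot']).as_matrix()
for k in(0,.076): u=proj('side',p+R@[0,0,k]); print(u,(u-[210,190])*6)
u=proj('side',[.513,-.115,.003]);print('card',u,(u-[210,190])*6)
for r in arm.trace('scope','side')[:2]: print(r['score'],r['extent'],cen(r['mask']))
units((.5125,-.115,.094))
E
```

```text
t: 9.28
eef_pos: [0.513, -0.1163, 0.1207]
ee_rot: [3.141, -0.0, -0.273]
force: [-0.0, 0.4, -0.8]
width: 0.0337
gripper_force: 20.0
[270.79778734 207.50138993] [364.78672404 105.00833957]
[270.47930841 232.65195793] [362.87585046 255.91174759]
card [269.9917242  245.01865272] [359.95034522 330.11191634]
0.58 [257.5, 214.0, 21.4, 25.8] [270.41389728 224.6978852 ]
t 9.375 tcp [ 0.5132 -0.1162  0.1211] rpy [-3.141e+00 -1.000e-03 -2.730e-01]
(0.5125, -0.115, 0.094) -> [-0.04 -0.04  1.08]
```

View pics/side3c.png

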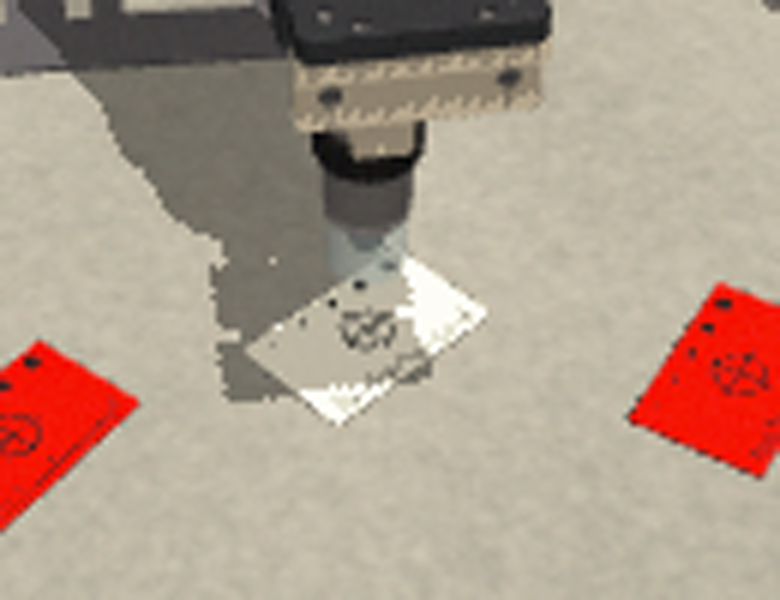

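The side view shows the barrel axis and the card's cross both at crop column 368, so sideways alignment is right, and the heights agree with the model. I'll lower 27 mm and hold.

```bash
python3 -m crank '[[[0,-0.05,0.3,0],[0,-0.05,0.6,0],[0,-0.05,0.85,0],[0,-0.05,1,0],[0,-0.05,1.07,0],[0,-0.05,1.07,0],[0,-0.05,1.07,0]]]'
python3 - <<'E'
from h import *
im,d=arm.grab_frame('side'); cv2.imwrite('pics/side4.png',im[:,:,::-1])
cv2.imwrite('pics/side4c.png',cv2.resize(im[190:290,210:340,::-1],None,fx=6,fy=6,interpolation=cv2.INTER_CUBIC))
s=arm.get_state(); p=s['eef_pos']; R=Ro.from_euler('xyz',s['ee_rot']).as_matrix()
u=proj('side',p+R@[0,0,.076]); print(p,u,(u-[210,190])*6)
E
```

```text
t: 10.25
eef_pos: [0.5132, -0.115, 0.0937]
ee_rot: [-3.141, -0.0, -0.273]
force: [-0.4, -0.8, -0.9]
width: 0.0338
gripper_force: 20.0
[ 0.51317578 -0.11497497  0.09375403] [270.12158032 240.6150952 ] [360.72948192 303.69057121]
```

View pics/side4c.png

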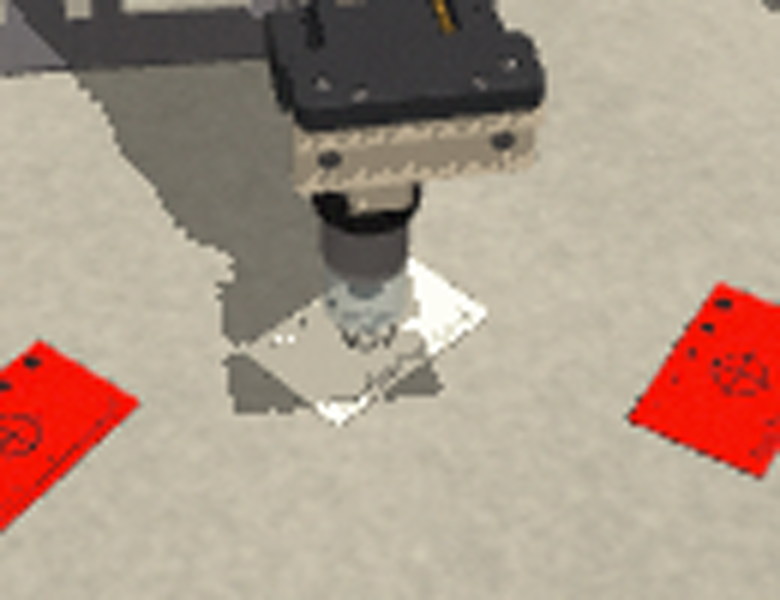

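The nose sits over the cross, with its lower edge at about crop (367,327) and the cross ring just below it. Now the two-second hold.

```bash
for i in 1 2; do python3 -m crank '[[[0,0,0,0],[0,0,0,0],[0,0,0,0],[0,0,0,0],[0,0,0,0],[0,0,0,0],[0,0,0,0],[0,0,0,0],[0,0,0,0],[0,0,0,0],[0,0,0,0]]]'; done
python3 -c "
from h import *
units((.513,-.115,.22),(.616,.226,.22),(.616,.226,.13))"
```

```text
t: 11.68
eef_pos: [0.513, -0.115, 0.0936]
ee_rot: [-3.142, -0.0, -0.273]
force: [0.4, 0.5, -0.6]
width: 0.0337
gripper_force: 20.0
t: 13.05
eef_pos: [0.513, -0.115, 0.0936]
ee_rot: [3.142, -0.0, -0.273]
force: [-0.7, 0.2, -0.7]
width: 0.0337
gripper_force: 20.0
t 13.05 tcp [ 0.513  -0.115   0.0936] rpy [ 3.142 -0.    -0.273]
(0.513, -0.115, 0.22) -> [-0.    0.   -5.06]
(0.616, 0.226, 0.22) -> [  0.29 -14.25  -5.06]
(0.616, 0.226, 0.13) -> [  0.29 -14.25  -1.46]
```

```bash
python3 -m crank '[[[0,0,-0.8,0],[0,0,-2,0],[0,0,-3.4,0],[0,0,-4.6,0],[0,-0.8,-5.1,0],[0.1,-2.4,-5.1,0],[0.1,-4.4,-5.1,0],[0.2,-6.4,-5.1,0],[0.2,-8.4,-5.1,0],[0.3,-10.4,-5.1,0],[0.3,-12.4,-5.1,0],[0.3,-13.6,-5.1,0]]]'
python3 -c "
from h import *
units((.6175,.226,.22),(.6175,.226,.135))"
```

```text
t: 14.55
eef_pos: [0.6115, 0.2136, 0.2196]
ee_rot: [3.141, 0.001, -0.271]
force: [0.7, -0.2, -0.8]
width: 0.0338
gripper_force: 20.0
t 14.55 tcp [0.6115 0.2136 0.2196] rpy [ 3.141e+00  1.000e-03 -2.710e-01]
(0.6175, 0.226, 0.22) -> [ 0.1  -0.54 -0.02]
(0.6175, 0.226, 0.135) -> [ 0.1  -0.54  3.38]
```

```bash
python3 -m crank '[[[0.1,-0.4,0,0],[0.1,-0.6,0,0],[0.1,-0.6,0.6,0],[0.1,-0.6,1.5,0],[0.1,-0.6,2.5,0],[0.1,-0.6,3.2,0],[0.1,-0.6,3.4,0],[0.1,-0.6,3.4,0],[0.1,-0.6,3.4,0]]]'
python3 - <<'E'
from h import *
for n in('side','top'):
    im,d=arm.grab_frame(n); cv2.imwrite(f'pics/{n}5.png',im[:,:,::-1])
a=cv2.imread('pics/side5.png')[115:215,195:295]; b=cv2.imread('pics/top5.png')[100:200,100:200]
cv2.imwrite('pics/m5.png',cv2.resize(np.hstack([a,b]),None,fx=4,fy=4,interpolation=cv2.INTER_CUBIC))
s=arm.get_state(); p=s['eef_pos']; R=Ro.from_euler('xyz',s['ee_rot']).as_matrix()
for q in (p+R@[0,0,.076],[.6175,.226,.01],[.6175,.226,.025]):
    u=proj('side',q); print(np.round(q,4),(u-[195,115])*4)
units((.6175,.226,.101))
E
```

```text
t: 15.68
eef_pos: [0.6188, 0.2244, 0.1371]
ee_rot: [-3.141, -0.001, -0.273]
force: [-0.7, -0.2, 0.1]
width: 0.0336
gripper_force: 20.0
[0.6188 0.2246 0.061 ] [233.15424968 136.67776231]
[0.6175 0.226  0.01  ] [232.23357298 191.85708476]
[0.6175 0.226  0.025 ] [231.84283122 175.80367482]
t 15.775 tcp [0.6187 0.2245 0.137 ] rpy [-3.14e+00 -1.00e-03 -2.73e-01]
(0.6175, 0.226, 0.101) -> [-0.06 -0.04  1.44]
```

View pics/m5.png

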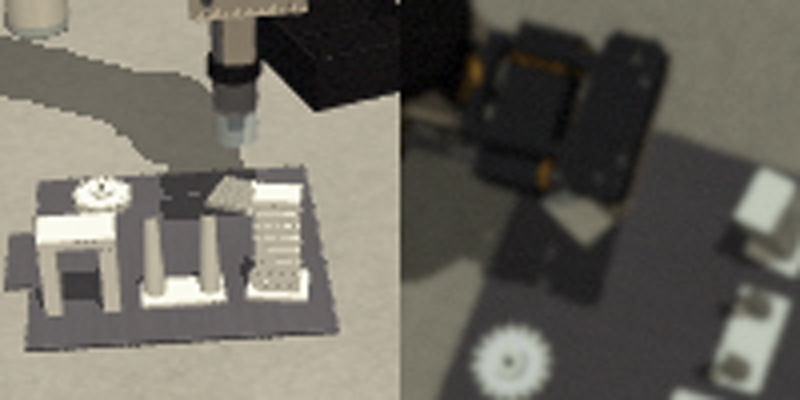

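The side view shows the barrel axis at crop column 236, high above the coupon, whose left corner is at about (205,207) with the tower hiding its right side. I'll check the coupon's corners against both pictures before lowering.

```bash
python3 - <<'E'
from h import *
a=cv2.imread('pics/top0.png'); b=cv2.imread('pics/side0.png')
g=cv2.cvtColor(a,cv2.COLOR_BGR2GRAY)[132:170,130:164]
m=(g>115).astype(np.uint8); n,l,st,c=cv2.connectedComponentsWithStats(m); k=1+st[1:,4].argmax()
r=cv2.minAreaRect(np.argwhere(l==k)[:,::-1].astype(np.float32)+np.float32([130,132])); print(r)
C=onz('top',r[0],.01); cor=np.array([onz('top',x,.01) for x in cv2.boxPoints(r)])
print(C,cor,np.linalg.norm(np.diff(cor,axis=0),axis=1))
e=cor[1]-cor[0]; t=np.arctan2(e[1],e[0])
S=[C+.02*np.sqrt(2)*np.array([np.cos(t+np.pi/4+i*np.pi/2),np.sin(t+np.pi/4+i*np.pi/2),0]) for i in range(4)]
z=cv2.resize(b[150:180,225:290],None,fx=12,fy=12,interpolation=cv2.INTER_CUBIC)
pts=np.array([(proj('side',s)-[225,150]+.5)*12 for s in S]).astype(int); print(pts)
cv2.polylines(z,[pts],True,(0,0,255),1); cv2.imwrite('pics/co.png',z)
E
```

```text
((146.5, 150.0), (16.26345443725586, 16.263456344604492), 45.0)
[0.61912552 0.22568373 0.01      ] [[0.6195252  0.25370833 0.01      ]
 [0.64839554 0.22641528 0.01      ]
 [0.61871891 0.19758898 0.01      ]
 [0.59013181 0.22494222 0.01      ]] [0.03972917 0.04137218 0.03956542]
[[444 134]
 [304 110]
 [251 187]
 [394 212]]
```

View pics/co.png

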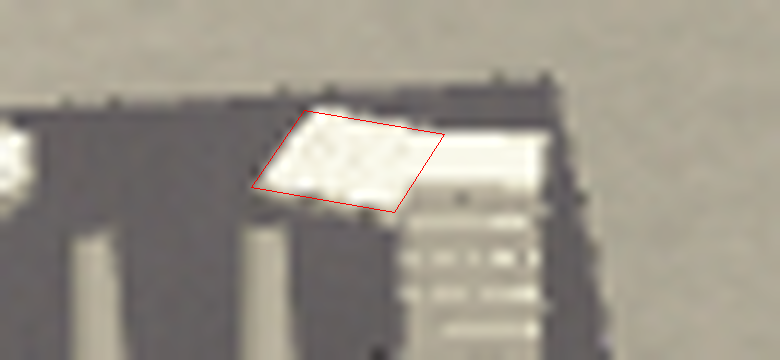

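The projected square, centred at (0.619, 0.226), fits the coupon in the side picture to within a pixel. I'll lower to 15 mm clear.

```bash
python3 -m crank '[[[0,-0.05,0.4,0],[0,-0.05,0.8,0],[0,-0.05,1.1,0],[0,-0.05,1.3,0],[0,-0.05,1.4,0],[0,-0.05,1.44,0],[0,-0.05,1.44,0],[0,-0.05,1.44,0],[0,-0.05,1.44,0]]]'
python3 - <<'E'
from h import *
im,d=arm.grab_frame('side')
cv2.imwrite('pics/side6c.png',cv2.resize(im[115:215,195:295,::-1],None,fx=5,fy=5,interpolation=cv2.INTER_CUBIC))
s=arm.get_state(); p=s['eef_pos']; R=Ro.from_euler('xyz',s['ee_rot']).as_matrix()
for q in (p+R@[0,0,.076],[.619,.226,.01]): print(np.round(q,4),(proj('side',q)-[195,115])*5)
E
```

```text
t: 16.9
eef_pos: [0.6187, 0.2254, 0.1002]
ee_rot: [-3.141, -0.0, -0.273]
force: [-0.6, 0.3, -1.1]
width: 0.0337
gripper_force: 20.0
[0.6187 0.2254 0.0242] [291.90330307 220.81823791]
[0.619 0.226 0.01 ] [292.44667087 239.27717579]
```

View pics/side6c.png

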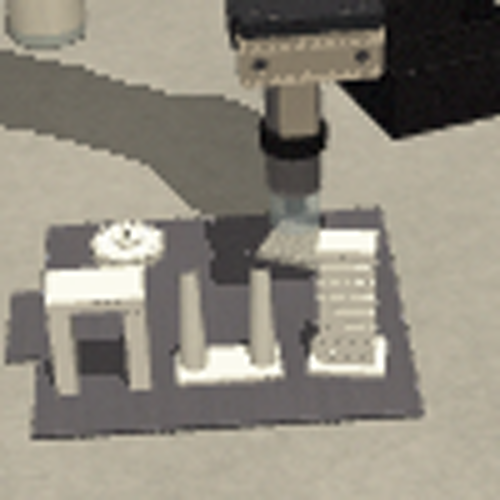

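The side view shows the nose over the coupon: barrel axis at column 295, coupon centre at about 297, and no prints disturbed. I'll let it settle and hand in.

```bash
python3 -m crank '[[[0,0,0,0],[0,0,0,0],[0,0,0,0],[0,0,0,0],[0,0,0,0],[0,0,0,0],[0,0,0,0],[0,0,0,0]]]' && python3 -c "
from station import arm
print(arm.job_done())"
```

```text
t: 17.95
eef_pos: [0.6186, 0.2254, 0.1]
ee_rot: [3.142, 0.0, -0.273]
force: [-0.7, 0.2, -0.7]
width: 0.0338
gripper_force: 20.0
the job is handed in; nothing more can be done
None
```

I handed the job in at about 18 s: the microscope was held over the card's circled cross for over two seconds, and it is now held upright about 14 mm above the coupon by my estimate, with no print seen moved; no verdict came back.

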